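# Centre-mark a press bar through its guide with the automatic punch

### The job

Take the automatic punch out of its wooden stand, put its nose down through the guide collar of the marking jig and press gently straight down until the punch snaps, stopping there rather than driving it on hard against its end stop. Then stand the punch upright back in its stand, fully home on its flange, and let go; leave the other things on the bench alone.

Things in the scene. Friction and masses are not known exactly. Their poses are not given: they have to be found in the camera images.
- punch: Automatic centre punch, steel, 148 mm long, 0.26 to 0.34 kg, loose, at first upright in its stand. Origin on its axis at the underside of its flange, z up the axis to the cap. Flange 26 mm across, z 0 to 4 mm. Above it a round handle 16 mm across to z 60 mm, then an 18 mm cap to z 66 mm. Below the flange a barrel 14 mm across, foot tapered, to z -34 mm; out of it comes the sprung nose.
- tip (a point): Point of the nose: nose 8 mm across, last 6 mm conical; ends at z -80 mm in the punch's frame at rest. Loaded, it slides in: 1 N to start, then 2.5 N per mm, until at 5 mm and 13 N the punch snaps and the force falls at once by some 3 to 7 N. Pressed on, 2.5 N per mm more until the hard end stop at 8 mm of travel, where the force shoots up. Unloaded, it comes out and re-cocks.
- pin_top (a point): Top of the 6 mm brass pin in the punch's cap: 68 mm above the punch's origin when cocked; it jumps up by about 3 mm at the snap and goes back when the load is taken off.
- jig: Marking jig fixed to the bench: plywood board 100 x 190 x 20 mm with a 25 mm wide steel bar along its y axis (top at z 42 mm) and, over the bar's middle, an aluminium bridge block 64 x 50 mm (top at z 46 mm) that carries the round steel guide collar. Origin in the middle of the board's underside.
- guide (a point): Centre of the guide collar's mouth, 52 mm above the bench: collar 24 mm across, 6 mm proud of the bridge; vertical hole 11 mm across for the punch's nose. The spot to mark is the rigid floor of a blind pocket in the bar below, 10 to 30 mm under the mouth: the depth differs from bar to bar and is not measured.
- stand: Beech block 70 x 70 x 90 mm high, fixed to the bench, with one vertical hole for the punch. Origin in the middle of its underside.
- stand_hole (a point): Centre of the mouth of the stand's hole, on the block's top 90 mm above the bench; hole 18 mm across, 86 mm deep. The home punch rests with its flange on the block's top, its nose hanging free.
- mould: Wooden cigar mould, 110 x 200 x 30 mm, loose bystander. Origin in the middle of its underside.
- black_mould: Black plastic cigar mould, 110 x 200 x 30 mm, loose bystander. Origin in the middle of its underside.
- jar: Glass jar with a steel lid, 90 mm across, 130 mm high, loose bystander. Origin in the middle of its underside.
- hammer: Hammer lying on the bench, about 0.3 m long, loose bystander; its origin lies under it, its handle runs to its -x.
Things that resemble listed ones, but are neither listed nor needed, are in the scene too. Leave any pink look-alike of the stand alone. Several things have the shape of the punch; the one meant has the colours described above.

How it is judged:
On the way:
1. the punch snaps (pin up by more than 1.8 mm) while it stands upright with its tip down inside the guide collar (z of pin_top in the frame of punch above 0.0698 m and horizontal distance between tip and guide below 0.005 m and z of tip in the frame of guide below -0.007 m and angle between punch's own z axis and vertical below 0.12 rad), for 0.04 s.
At the end, for the whole second after the job is handed in: The punch stands at rest in its stand, upright within 0.08 rad, its axis within 5 mm of the hole's and its flange within 3 mm of the block's top, released; before that it has snapped inside the guide collar (horizontal distance between punch and stand_hole below 0.005 m and z of punch in the frame of stand_hole between -0.003 and 0.003 m and angle between punch's own z axis and vertical below 0.08 rad and linear speed of punch below 0.02 m/s); the robot touches nothing.
It fails at once if the punch bears on the jig (bar, collar or bridge) with more than 18 N, as when it is driven against its end stop (contact force between punch and jig above 18 N).
It fails at once if a bystander (either mould, the jar or the hammer) is moved by more than 15 mm (distance of any of mould, black_mould, jar, hammer from where it was at the start of the episode above 0.015 m).
It also fails if it takes over 67 s, if anything falls off the work surface, if the arm or the gripper's body presses on something with over 40 N, if the wrist force passes 120 N, or if a joint passes its speed limit or range.

### The arm

A 6-joint arm with a two-finger parallel gripper is mounted at the origin on the work surface. World frame = base frame: x ahead of the robot, y to its left, z up, the work surface at z = 0. Lengths are in m, angles in rad, forces in N, time in s.
With the tool pointing down it reaches from about 0.3 to 0.825 m from the base axis. Payload 5.4 kg.
Tool frame: the origin (TCP) lies midway between the tips of the shut fingers; the grasp point (between the pads) lies 19 mm behind it; z points along the fingers, y is the line along which they close (so a half turn about z gives the same grasp; the last joint's range is limited). The gripper opens to 92 mm and grips with 3 to 60 N. Pads are 20 mm wide; open, the fingers measure 128 mm over their backs; the gripper's body (75 mm by 189 mm) begins 69 mm behind the grasp point.
Start: joints at [1.061, 0.158, 1.597, -0, 1.386, -0.21], TCP at [0.17, 0.549, 0.215] pointing down, gripper open.
Joint ranges: [-2.91, 2.91], [-0.94, 2.29], [0.18, 2.7], [-1.29, 4.43], [0.17, 2.64], [-3, 3]. Speed limits (rad/s): [2.57, 2.57, 3.14, 3.14, 3.14, 3.14].

### API

Orientations are given as a 3x3 rotation matrix whose columns are the frame's x, y, z axes.
In Python, from cell import manip gives the robot as it stands. The module is installed in compiled form; this text tells all that it offers.
- The arm moves only by the shell command python3 -m crank 'ROWS'. ROWS is JSON, one flat list of numbers, 7 for each row, row after row: the turn, a rotation vector about the tool's x, y, z in rad, then the shift along the tool's x, y, z in cm, then the opening, from 0 (shut) to 1 (fully open). A call has 1 to 5 rows; each row shifts and turns the commanded pose from where the row before left it, along the tool's axes as they then stand; what a row does not reach is not made up. A row lasts 1/8 s, in which the tool goes at most 62.5 mm and 10.7 degrees, less where a joint would pass 70% of its speed; a pose out of reach is approached as far as the arm can. A call is refused whole if a number of a shift passes 6.25 or a number of a turn 0.188, either way. A call with a gripper value outside its range is refused whole. The fingers move at their own pace and stop on an object; the grip force is fixed at half the most. Time passes only in rows, so rows that do not move let the fingers close. It gives the time, the measured TCP pose, the force, the opening and the grip force at its end, in the units of the state.
- manip.observe(): the state, without advancing time (a new reading comes with each control period).
- manip.grab_frame(name): name is "scene" or "top" or "wrist"; returns the picture (420x560x3 uint8, red, green, blue); there is no depth.
- manip.calibration(name): a dict with "mtx" (3x3 intrinsics, pixels), "eye" and "orientation" of the camera in the world. Camera axes: x right, y down, z forward; pixel columns grow to the right and rows downward; lengths in m; the calibration is good to about 2 mm. A picture is of the moment at which its call begins: read the wrist's pose just before it. calibration takes no time and is no camera call; for the wrist camera it gives the pose at the moment of the call.
- manip.job_done(): hands the job in; it is judged then, once.
Trained networks look in the newest picture that a camera, given by its name, has taken for a name from the list of things; names that differ only in an ending like _2 or _b are one class to them, and where a whole thing is asked for, a point or a joint stands for the part that bears it (a point fixed in the world has none). Each returns a list of dicts, best first, with "conf" (0 to 1); they miss things now and then, are a little off and sometimes report something else, mostly with a low value. They report only what shows in the picture. A call takes as long as a camera call. They do not tell look-alikes from the thing itself.
- manip.boxes_of(camera, thing): "uv" ([column, row] in pixels, amid what is visible of it).
- manip.masks_of(camera, thing): "pixels" (420x560 bool, what is visible of it) and "uv" ([column, row] in pixels, amid what is visible of it).
- manip.landmark_of(camera, thing): "uv" ([column, row] in pixels: a listed point, or the origin of a listed thing).
The state is a dict: "clock": time; "joints": joint angles; "joint_vel": joint speeds; "tau": joint torques, N m; "tool_pos": TCP position; "tcp_rot": TCP orientation; "wrist_force": force on the tool from outside, world axes, zero at the start; "torque": the same for the moment, N m; "width": opening from 0.0 (shut) to 1.0 (fully open); "finger_force": force on a finger pad.
Only numpy, scipy, OpenCV 4.12 (cv2) and the standard library are available. Lean on these libraries where they do the work, as an engineer would, in place of code of your own. Each camera call takes 0.05 s, during which the arm holds its last target. There are 200 camera calls.

## Working session

There is one attempt and no reset: what is moved stays moved. The work goes in short steps, Python scripts to look and compute and a shell command to move; the robot and the scene stay as the last step left them, time stands still between calls to the robot, and variables do not carry over. Pictures are saved under pics/ and viewed, at most 12 in all, crops included, and the job is handed in when it is done.

```bash
mkdir -p pics
cat > h.py <<'E'
import numpy as np, cv2
from cell import manip
def save(img,n): cv2.imwrite('pics/'+n,cv2.cvtColor(img,cv2.COLOR_RGB2BGR))
def ray(cal,uv):
    d=np.linalg.inv(cal['mtx'])@np.array([uv[0],uv[1],1.]); d=np.array(cal['orientation'])@d
    return np.array(cal['eye']),d/np.linalg.norm(d)
def atz(cal,uv,z):
    e,d=ray(cal,uv); return e+d*(z-e[2])/d[2]
def tri(rs):
    A=sum(np.eye(3)-np.outer(d,d) for e,d in rs); b=sum((np.eye(3)-np.outer(d,d))@e for e,d in rs)
    x=np.linalg.solve(A,b); return x,[np.linalg.norm((np.eye(3)-np.outer(d,d))@(x-e)) for e,d in rs]
E
python3 - <<'E'
from h import *
np.set_printoptions(precision=4,suppress=True)
ims=[]
for c in ['scene','top']:
    ims.append(manip.grab_frame(c)); k=manip.calibration(c)
    print(c,np.array(k['eye']))
    for t in ['guide','stand_hole','pin_top','punch']:
        for r in manip.landmark_of(c,t)[:5]:
            z={'guide':.052,'stand_hole':.09,'pin_top':.158,'punch':.09}[t]
            print(t,np.round(r['uv'],1),round(r['conf'],2),atz(k,r['uv'],z))
save(ims[0],'s.png');save(ims[1],'t.png')
s=manip.observe();print(s['clock'],s['tool_pos'],s['tcp_rot'],s['wrist_force'])
E
```

```text
scene [1.7441 0.057  0.8794]
guide [351.4 216.7] 0.79 [0.5345 0.2181 0.052 ]
guide [195.1 206.1] 0.68 [ 0.4728 -0.2354  0.052 ]
guide [193.5 205.4] 0.42 [ 0.4689 -0.2408  0.052 ]
stand_hole [213.5 178.7] 0.9 [ 0.3783 -0.1893  0.09  ]
stand_hole [196.1 204.8] 0.74 [ 0.5244 -0.2202  0.09  ]
punch [195.4 206.8] 0.66 [ 0.5348 -0.2206  0.09  ]
punch [157.6 214.3] 0.58 [ 0.571  -0.3197  0.09  ]
top [ 0.3682 -0.0111  1.1684]
guide [212.5 238. ] 0.86 [0.5012 0.22   0.052 ]
stand_hole [377.8 233.5] 0.77 [ 0.5131 -0.2174  0.09  ]
stand_hole [369.4 282.6] 0.55 [ 0.3877 -0.1928  0.09  ]
stand_hole [461.5 240.8] 0.19 [ 0.4966 -0.4301  0.09  ]
punch [411.  230.3] 0.64 [ 0.5224 -0.3029  0.09  ]
punch [383.7 229.7] 0.61 [ 0.5232 -0.2329  0.09  ]
0.5 [0.1698 0.5493 0.2146] [[-0.9554  0.2953 -0.    ]
 [ 0.2953  0.9554 -0.    ]
 [ 0.     -0.     -1.    ]] [ 0.189   0.5137 -0.091 ]
```

View pics/s.png

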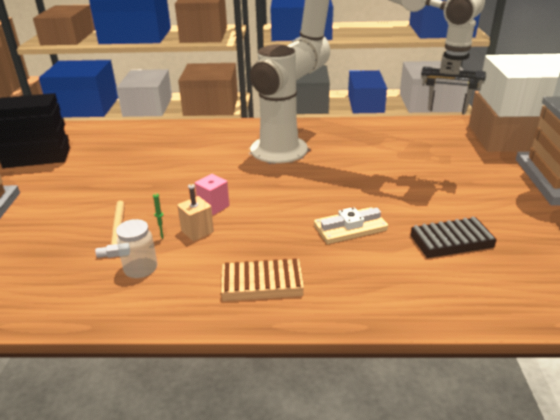

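View pics/t.png

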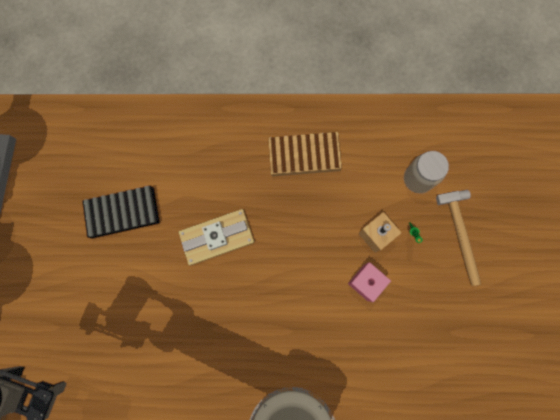

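The scene shows the steel punch in the wooden stand, the green look-alike and the pink stand.
- **Steel punch:** scene (192,190), top (384,229). This is the one meant.
- **Green look-alike:** scene (158,215), top (415,233).
- **Pink stand decoy:** scene (212,195), top (371,282).
- **Jig collar:** scene (351,215), top (213,236).

I'll rotate so the fingers close along x, which keeps them clear of the green punch. On the way I'll pass over the jig.

```bash
python3 -m crank '[0,0,0.1816,0,0,-1.8,1,0,0,0.1816,0,0,-1.8,1,0,0,0.1816,0,0,-1.8,1,0,0,0.1816,0,0,-1.8,1,0,0,0.1816,0,0,-1.8,1]'
python3 -m crank '[0,0,0.1816,0,0,0,1,0,0,0.1816,0,0,0,1,0,0,0,-4.1,4.1,0,1,0,0,0,-4.1,4.1,0,1,0,0,0,-4.1,4.1,0,1]'
python3 -m crank '[0,0,0,-4.1,4.1,0,1,0,0,0,-4.1,4.1,0,1,0,0,0,-4.1,4.1,0,1,0,0,0,-4.1,4.1,0,1,0,0,0,-4.1,2,0,1]'
python3 -m crank '[0,0,0,0,0,0,1,0,0,0,0,0,0,1]'
python3 - <<'E'
from h import *
np.set_printoptions(precision=4,suppress=True)
s=manip.observe();print(s['clock'],s['tool_pos'],s['joints']);print(s['tcp_rot'])
k=manip.calibration('wrist');print(k['eye'],k['orientation'],k['mtx'][0])
im=manip.grab_frame('wrist')
for t in ['guide','jig']:
  for r in manip.landmark_of('wrist',t)[:3]: print(t,r['uv'],r['conf'],atz(k,r['uv'],.052))
save(im,'w1.png')
E
```

```text
clock: 1.12
tool_pos: [0.1698, 0.5493, 0.3052]
tcp_rot: [[-0.349, 0.937, 0.0], [0.937, 0.349, 0.0], [0.0, 0.0, -1.0]]
wrist_force: [0.2, 0.3, -0.5]
width: 1.0
finger_force: 0.0
clock: 1.75
tool_pos: [0.2937, 0.4251, 0.3047]
tcp_rot: [[-0.0, 1.0, 0.0], [1.0, 0.0, 0.0], [0.0, 0.0, -1.0]]
wrist_force: [0.6, 0.3, 0.3]
width: 1.001
finger_force: 0.0
clock: 2.38
tool_pos: [0.4782, 0.2194, 0.3044]
tcp_rot: [[0.001, 1.0, 0.0], [1.0, -0.001, -0.0], [-0.0, 0.0, -1.0]]
wrist_force: [0.2, 0.2, -0.8]
width: 1.004
finger_force: 0.0
clock: 2.62
tool_pos: [0.4764, 0.2218, 0.3046]
tcp_rot: [[0.0, 1.0, -0.0], [1.0, -0.0, 0.001], [0.001, -0.0, -1.0]]
wrist_force: [-0.6, -0.0, 0.8]
width: 1.0
finger_force: 0.0
2.625 [0.4764 0.2218 0.3046] [ 0.2051 -0.0169  1.6054  0.0006  1.5532  0.2053]
[[ 0.0002  1.     -0.0002]
 [ 1.     -0.0002  0.0006]
 [ 0.0006 -0.0002 -1.    ]]
[0.4765 0.3011 0.4748] [[ 1.      0.001  -0.0012]
 [ 0.0006 -0.96   -0.2801]
 [-0.0014  0.2801 -0.96  ]] [331.549    0.     273.7565]
guide [300.4, 177.0] 0.8 [0.5105 0.215  0.052 ]
jig [300.3, 170.2] 0.68 [0.5102 0.2239 0.052 ]
```

```bash
python3 -m crank '[0,0,0,-6,0.6,0,1,0,0,0,-6,0.6,0,1,0,0,0,-6,0.6,0,1,0,0,0,-6,0.6,0,1,0,0,0,-6,0.6,0,1]' | head -2
python3 -m crank '[0,0,0,-6,0.6,0,1,0,0,0,0,0,0,1,0,0,0,0,0,0,1]'| head -2
cat > m.py <<'E'
from h import *
import sys
np.set_printoptions(precision=4,suppress=True)
k=manip.calibration('wrist'); im=manip.grab_frame('wrist')
for t,z in [('pin_top',.158),('punch',.09),('stand_hole',.09)]:
  for r in manip.landmark_of('wrist',t)[:4]: print(t,np.round(r['uv'],1),round(r['conf'],2),atz(k,r['uv'],z),ray(k,r['uv'])[1])
print('eye',k['eye']); save(im,sys.argv[1])
E
python3 m.py w2.png
python3 -m crank '[0,0,0,-6,0,0,1,0,0,0,0,0,0,1,0,0,0,0,0,0,1]'| head -2
python3 m.py w3.png
python3 -c "
import cv2,numpy as np
a=[cv2.imread('pics/w%d.png'%i)for i in(2,3)]
cv2.imwrite('pics/c.png',cv2.resize(np.hstack(a),(800,300),interpolation=cv2.INTER_AREA))"
```

```text
clock: 3.4
tool_pos: [0.5068, -0.0795, 0.3049]
clock: 3.78
tool_pos: [0.5128, -0.1376, 0.3046]
pin_top [280.5 274.3] 0.45 [ 0.5198 -0.2277  0.158 ] [ 0.0195 -0.4714 -0.8817]
punch [245.4 275.2] 0.75 [ 0.476  -0.2654  0.09  ] [-0.0838 -0.4723 -0.8774]
punch [280.4 249.1] 0.68 [ 0.5209 -0.2288  0.09  ] [ 0.0193 -0.4052 -0.914 ]
stand_hole [280.9 246. ] 0.75 [ 0.5215 -0.2246  0.09  ] [ 0.0208 -0.3967 -0.9177]
stand_hole [172.7 224.2] 0.7 [ 0.3881 -0.1959  0.09  ] [-0.2918 -0.3221 -0.9006]
eye [ 0.5128 -0.0583  0.4747]
clock: 4.35
tool_pos: [0.5128, -0.1978, 0.3046]
pin_top [285.1 220.4] 0.49 [ 0.5239 -0.2275  0.158 ] [ 0.0334 -0.3253 -0.945 ]
punch [281.2 203.4] 0.84 [ 0.5214 -0.2293  0.09  ] [ 0.0216 -0.2766 -0.9607]
punch [246.2 238.4] 0.75 [ 0.4781 -0.2747  0.09  ] [-0.0831 -0.3749 -0.9233]
punch [273.5 324.1] 0.71 [ 0.5123 -0.399   0.09  ] [-0.001  -0.589  -0.8081]
punch [458.6  37.1] 0.37 [ 0.7068 -0.0468  0.09  ] [ 0.4442  0.1642 -0.8807]
stand_hole [280.7 203.7] 0.96 [ 0.5208 -0.2297  0.09  ] [ 0.0201 -0.2775 -0.9605]
stand_hole [168.  180.3] 0.65 [ 0.3872 -0.201   0.09  ] [-0.3041 -0.1998 -0.9315]
eye [ 0.5128 -0.1185  0.4747]
```

View pics/w3.png

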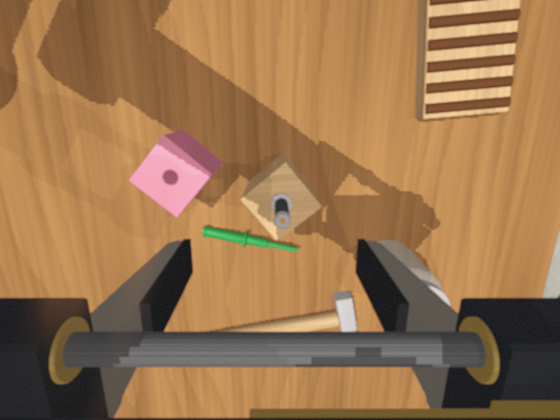

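The view matches the list: the steel punch is in the wooden stand at (282,205), the green copy lies on the bench at (246,238), the pink block is at (175,175), and the jar is under the right finger. From the two views the punch axis is at (0.521,-0.228) and the pin top at z about 0.158. I'll go lower and check the choice close up.

```bash
python3 -m crank '[0,0,0,-1.5,0.4,0,1,0,0,0,-1.5,0.4,0,1,0,0,0,0,0,4.5,1,0,0,0,0,0,4.5,1,0,0,0,0,0,0,1]' | head -2
python3 -m crank '[0,0,0,0,0,0,1]'| head -2
python3 m.py w4.png
```

```text
clock: 5.18
tool_pos: [0.5185, -0.2281, 0.2105]
clock: 5.3
tool_pos: [0.5215, -0.2298, 0.2165]
pin_top [270.  221.1] 0.4 [ 0.5187 -0.2299  0.158 ] [-0.0106 -0.3295 -0.9441]
punch [232.5 243.1] 0.66 [ 0.4817 -0.2761  0.09  ] [-0.1219 -0.388  -0.9136]
punch [272.9 196. ] 0.64 [ 0.5207 -0.2291  0.09  ] [-0.0018 -0.2572 -0.9664]
stand_hole [271.6 196.5] 0.91 [ 0.5195 -0.2296  0.09  ] [-0.0058 -0.2586 -0.966 ]
stand_hole [127.6 162.6] 0.79 [ 0.3902 -0.1981  0.09  ] [-0.4    -0.1461 -0.9048]
eye [ 0.5213 -0.1502  0.3865]
```

View pics/w4.png

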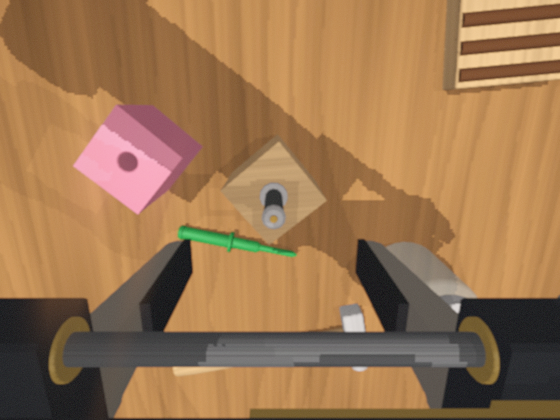

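The close view confirms the steel punch with the brass pin at (274,218) in the beech stand, centred between the fingers. Next I descend and grip.

```bash
python3 -m crank '[0,0,0,0,-0.1,4,1,0,0,0,0,0,4,1,0,0,0,0,0,2.3,1,0,0,0,0,0,0,1,0,0,0,0,0,0,1]'
python3 -m crank '[0,0,0,0,0,0,0,0,0,0,0,0,0,0,0,0,0,0,0,0,0,0,0,0,0,0,0,0,0,0,0,0,0,0,0]'
python3 -m crank '[0,0,0,0,0,0,0,0,0,0,0,0,0,0,0,0,0,0,0,0,0,0,0,0,0,0,0,0,0,0,0,0,0,0,0]'
```

```text
clock: 6.12
tool_pos: [0.5208, -0.2295, 0.1135]
tcp_rot: [[0.0, 1.0, 0.002], [1.0, -0.0, -0.002], [-0.002, 0.002, -1.0]]
wrist_force: [-0.3, 0.1, 0.4]
width: 0.996
finger_force: 0.0
clock: 6.75
tool_pos: [0.5196, -0.2287, 0.1116]
tcp_rot: [[0.0, 1.0, -0.0], [1.0, -0.0, 0.0], [0.0, -0.0, -1.0]]
wrist_force: [0.2, 0.1, 0.4]
width: 0.476
finger_force: 0.0
clock: 7.38
tool_pos: [0.5196, -0.2287, 0.1115]
tcp_rot: [[0.0, 1.0, -0.0], [1.0, -0.0, 0.0], [0.0, -0.0, -1.0]]
wrist_force: [-0.1, -0.0, -0.9]
width: 0.17
finger_force: 30.0
```

Gripped at 15.6 mm width. Next I lift and carry it to just short of the collar.

```bash
python3 -m crank '[0,0,0,0,0,-2,0,0,0,0,0,0,-4,0,0,0,0,0,0,-4,0,0,0,0,0,0,-4,0,0,0,0,0,0,0,0]'
python3 -m crank '[0,0,0,3,0,0,0,0,0,0,5,0,0,0,0,0,0,6,0,0,0,0,0,0,6,0,0,0,0,0,0,6,0,0,0]'|head -2
python3 -m crank '[0,0,0,6,-0.5,0,0,0,0,0,4,-0.5,0,0,0,0,0,2,0,0,0,0,0,0,0,0,0,0,0,0,0,0,0,0,0]'|head -2
cat > g.py <<'E'
from h import *
import sys
np.set_printoptions(precision=4,suppress=True)
s=manip.observe();k=manip.calibration('wrist'); im=manip.grab_frame('wrist')
print(s['clock'],s['tool_pos'],'eye',k['eye'])
for t,z in [('guide',.052),('tip',s['tool_pos'][2]-.1015)]:
  for r in manip.landmark_of('wrist',t)[:2]: print(t,np.round(r['uv'],1),round(r['conf'],2),atz(k,r['uv'],z),ray(k,r['uv'])[1])
save(im,sys.argv[1])
E
python3 g.py w5.png
```

```text
clock: 8.0
tool_pos: [0.5212, -0.2298, 0.2549]
tcp_rot: [[0.0, 1.0, 0.005], [1.0, -0.0, -0.004], [-0.004, 0.005, -1.0]]
wrist_force: [0.3, -0.4, -3.4]
width: 0.172
finger_force: 30.0
clock: 8.62
tool_pos: [0.5182, 0.0333, 0.2488]
clock: 9.25
tool_pos: [0.5092, 0.1505, 0.2501]
9.25 [0.5092 0.1505 0.2501] eye [0.5097 0.23   0.4201]
guide [275.4 121.2] 0.8 [0.5101 0.2156 0.052 ] [ 0.0011 -0.0388 -0.9992]
tip [276.4 205.9] 0.43 [0.5109 0.1492 0.1486] [ 0.0044 -0.2852 -0.9585]
```

View pics/w5.png

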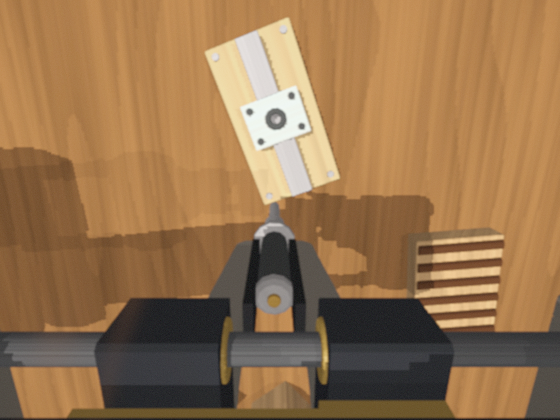

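The punch hangs upright with its tip at (275,203), and the collar is at (276,119). I'll go lower, just short of the collar, for a final alignment look.

```bash
python3 -m crank '[0,0,0,3,0,2,0,0,0,0,2.5,0,2,0,0,0,0,0,0,2,0,0,0,0,0,0,1.5,0,0,0,0,0,0,0,0]'|head -2
python3 -m crank '[0,0,0,0,0,0,0,0,0,0,0,0,0,0]'
python3 g.py w6.png
python3 -c "
import cv2
a=cv2.imread('pics/w6.png');cv2.imwrite('pics/c6.png',cv2.resize(a[100:280,180:380],None,fx=3,fy=3))"
```

```text
clock: 10.02
tool_pos: [0.509, 0.2055, 0.1753]
clock: 10.28
tool_pos: [0.5105, 0.2062, 0.1777]
tcp_rot: [[0.001, 1.0, 0.002], [1.0, -0.001, 0.0], [0.0, 0.002, -1.0]]
wrist_force: [0.5, 0.1, -3.3]
width: 0.173
finger_force: 30.0
10.275 [0.5105 0.2062 0.1777] eye [0.5103 0.2855 0.3478]
guide [276.1 185. ] 0.93 [0.5126 0.2177 0.052 ] [ 0.0078 -0.2233 -0.9747]
tip [459.6 364.9] 0.68 [0.6953 0.0401 0.0762] [ 0.4511 -0.5983 -0.6622]
tip [276.5 204.3] 0.54 [0.5128 0.2064 0.0762] [ 0.009  -0.2795 -0.9601]
```

View pics/c6.png

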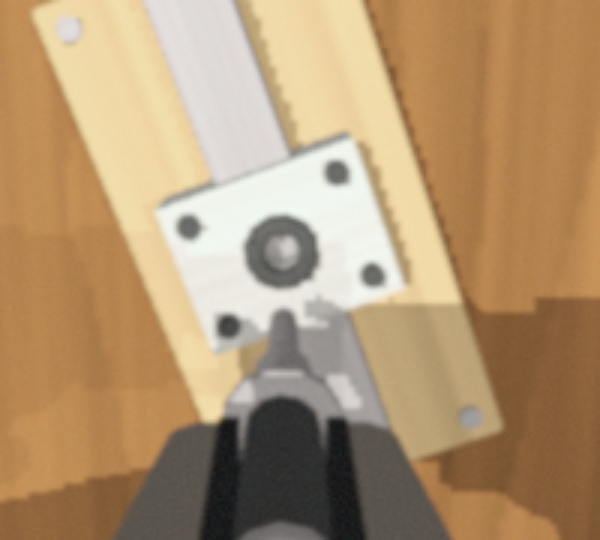

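The collar centre is at about (273.8,183.7) and the tip at (274.7,203.3) in full-image pixels. The tip needs about +11.5 mm in tool x and about -0.5 mm in tool y.

```bash
python3 -m crank '[0,0,0,1.15,-0.05,0,0,0,0,0,0,0,0.9,0,0,0,0,0,0,0.9,0,0,0,0,0,0,0,0,0,0,0,0,0,0,0]'
python3 g.py w7.png
python3 -c "
import cv2
a=cv2.imread('pics/w7.png');cv2.imwrite('pics/c7.png',cv2.resize(a[150:250,220:330],None,fx=5,fy=5,interpolation=cv2.INTER_CUBIC))"
```

```text
clock: 11.05
tool_pos: [0.5092, 0.2176, 0.1585]
tcp_rot: [[0.0, 1.0, -0.0], [1.0, -0.0, -0.0], [-0.0, -0.0, -1.0]]
wrist_force: [0.2, -0.0, -3.2]
width: 0.17
finger_force: 30.0
11.05 [0.5092 0.2176 0.1585] eye [0.5093 0.297  0.3286]
guide [276.4 199.4] 0.6 [0.5113 0.2208 0.052 ] [ 0.0067 -0.2657 -0.964 ]
tip [274.4 205.7] 0.52 [0.5095 0.2166 0.057 ] [ 0.0007 -0.284  -0.9588]
tip [278.1 188.9] 0.32 [0.5126 0.2313 0.057 ] [ 0.0118 -0.2351 -0.9719]
```

View pics/c7.png

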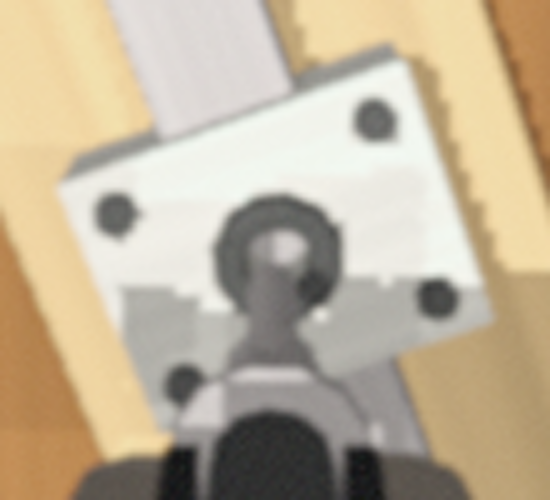

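The collar centre is at crop (278,254) and the nose at column 272, so the tip is about 1.1 mm too far to -x. I'll correct that and enter slowly.

```bash
python3 -m crank '[0,0,0,0,0.11,0,0,0,0,0,0,0,0.4,0,0,0,0,0,0,0.3,0,0,0,0,0,0,0.2,0,0,0,0,0,0,0,0]'
python3 -m crank '[0,0,0,0,0,0.2,0,0,0,0,0,0,0,0,0,0,0,0,0,0,0]'
```

```text
clock: 11.82
tool_pos: [0.5102, 0.2177, 0.1493]
tcp_rot: [[0.0, 1.0, -0.001], [1.0, -0.0, -0.0], [-0.0, -0.001, -1.0]]
wrist_force: [0.8, 0.2, -2.9]
width: 0.171
finger_force: 30.0
clock: 12.2
tool_pos: [0.5104, 0.2178, 0.1477]
tcp_rot: [[0.0, 1.0, 0.0], [1.0, -0.0, 0.0], [0.0, 0.0, -1.0]]
wrist_force: [-0.5, -0.3, -2.9]
width: 0.173
finger_force: 30.0
```

```bash
for i in 1; do python3 -m crank '[0,0,0,0,0,0.2,0,0,0,0,0,0,0,0,0,0,0,0,0,0,0]'|grep -E "pos|wrist"; python3 -m crank '[0,0,0,0,0,0.2,0,0,0,0,0,0,0,0,0,0,0,0,0,0,0]'|grep -E "pos|wrist"; done
```

```text
tool_pos: [0.5103, 0.2178, 0.1456]
wrist_force: [0.5, 0.7, -2.9]
tool_pos: [0.5103, 0.2177, 0.1436]
wrist_force: [0.3, -0.7, -2.1]
```

```bash
python3 -m crank '[0,0,0,0,0,0.2,0,0,0,0,0,0,0,0,0,0,0,0,0,0,0]'|grep -E "pos|wrist"
```

```text
tool_pos: [0.5103, 0.2178, 0.1416]
wrist_force: [-0.5, 0.7, -2.4]
```

```bash
python3 -m crank '[0,0,0,0,0,0.1,0,0,0,0,0,0,0,0,0,0,0,0,0,0,0]'|grep -E "pos|wrist"
```

```text
tool_pos: [0.5104, 0.2178, 0.1406]
wrist_force: [-0.3, 0.2, -2.6]
```

```bash
python3 -m crank '[0,0,0,0,0,0.2,0,0,0,0,0,0,0,0,0,0,0,0,0,0,0]'|grep -E "pos|wrist"; python3 -m crank '[0,0,0,0,0,0.15,0,0,0,0,0,0,0,0,0,0,0,0,0,0,0]'|grep -E "pos|wrist"
```

```text
tool_pos: [0.5103, 0.2178, 0.1386]
wrist_force: [-0.2, -0.1, -2.0]
tool_pos: [0.5103, 0.2178, 0.1371]
wrist_force: [-0.2, 0.2, -3.0]
```

```bash
python3 -m crank '[0,0,0,0,0,0.2,0,0,0,0,0,0,0,0,0,0,0,0,0,0,0]'|grep -E "pos|wrist"; python3 -m crank '[0,0,0,0,0,0.15,0,0,0,0,0,0,0,0,0,0,0,0,0,0,0]'|grep -E "pos|wrist"
```

```text
tool_pos: [0.5103, 0.2178, 0.1351]
wrist_force: [0.2, -0.7, -2.7]
tool_pos: [0.5104, 0.2178, 0.1336]
wrist_force: [0.0, 0.9, -2.4]
```

```bash
python3 -m crank '[0,0,0,0,0,0.2,0,0,0,0,0,0,0,0,0,0,0,0,0,0,0]'|grep -E "pos|wrist"; python3 -m crank '[0,0,0,0,0,0.15,0,0,0,0,0,0,0,0,0,0,0,0,0,0,0]'|grep -E "pos|wrist"
```

```text
tool_pos: [0.5107, 0.2178, 0.1321]
wrist_force: [-0.8, 0.5, 0.6]
tool_pos: [0.5107, 0.2178, 0.1305]
wrist_force: [-0.5, -0.2, 3.7]
```

Contact: about 6.5 N load, roughly 2.2 mm of travel. I continue in small steps until the force drops.

```bash
python3 -m crank '[0,0,0,0,0,0.12,0,0,0,0,0,0,0,0,0,0,0,0,0,0,0]'|grep -E "pos|wrist"; python3 -m crank '[0,0,0,0,0,0.06,0,0,0,0,0,0,0,0,0,0,0,0,0,0,0]'|grep -E "pos|wrist"
```

```text
tool_pos: [0.5108, 0.2179, 0.1295]
wrist_force: [-1.1, -0.2, 4.4]
tool_pos: [0.5109, 0.2179, 0.1291]
wrist_force: [-0.7, 0.1, 6.4]
```

```bash
python3 -m crank '[0,0,0,0,0,0.06,0,0,0,0,0,0,0,0,0,0,0,0,0,0,0]'|grep -E "pos|wrist"; python3 -m crank '[0,0,0,0,0,0.05,0,0,0,0,0,0,0,0,0,0,0,0,0,0,0]'|grep -E "pos|wrist"
```

```text
tool_pos: [0.511, 0.2179, 0.1286]
wrist_force: [-1.0, -0.4, 6.8]
tool_pos: [0.511, 0.2179, 0.1283]
wrist_force: [-0.8, -0.2, 7.5]
```

```bash
python3 -m crank '[0,0,0,0,0,0.04,0,0,0,0,0,0,0,0,0,0,0,0,0,0,0]'|grep -E "pos|wrist"
```

```text
tool_pos: [0.511, 0.2179, 0.128]
wrist_force: [-0.9, -0.4, 8.1]
```

```bash
python3 -m crank '[0,0,0,0,0,0.06,0,0,0,0,0,0,0,0,0,0,0,0,0,0,0]'|grep -E "pos|wrist"
```

```text
tool_pos: [0.5111, 0.218, 0.1276]
wrist_force: [-2.0, -0.3, 9.5]
```

```bash
python3 -m crank '[0,0,0,0,0,0.05,0,0,0,0,0,0,0,0,0,0,0,0,0,0,0]'|grep -E "pos|wrist|width"
```

```text
tool_pos: [0.5112, 0.218, 0.1272]
wrist_force: [-2.0, 0.5, 9.9]
width: 0.176
```

```bash
python3 -m crank '[0,0,0,0,0,0.05,0,0,0,0,0,0,0,0,0,0,0,0,0,0,0]'|grep -E "pos|wrist|width"
```

```text
tool_pos: [0.5109, 0.2179, 0.126]
wrist_force: [-0.9, -1.1, 6.8]
width: 0.173
```

The force fell from 12.7 to 9.6 N while the tool moved 1.2 mm further, so it snapped. I'll check the pin in the picture before unloading.

```bash
python3 -m crank '[0,0,0,0,0,0,0]'|grep wrist
python3 - <<'E'
from h import *
b=manip.grab_frame('wrist')[:,:,::-1]; a=cv2.imread('pics/w7.png')
cv2.imwrite('pics/pin.png',cv2.resize(np.hstack([a[150:330,210:340],b[150:330,210:340]]),None,fx=3,fy=3))
E
```

```text
wrist_force: [-1.0, -1.1, 6.6]
```

View pics/pin.png

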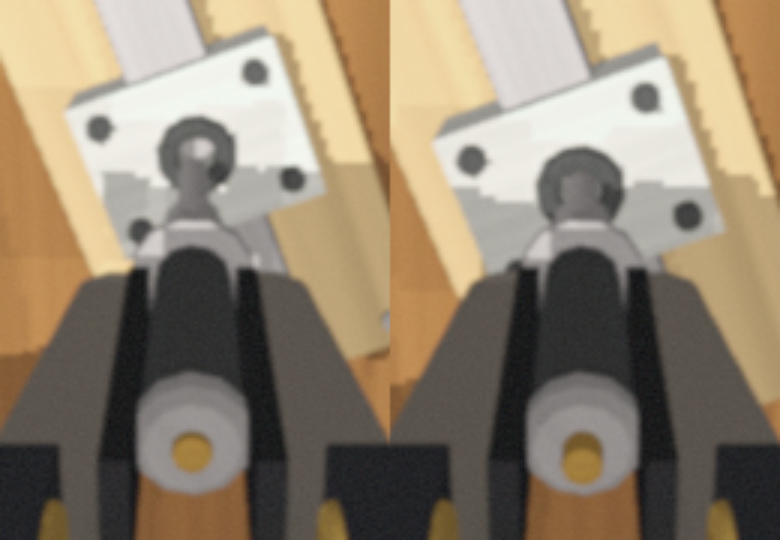

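The pin is clearly raised in the right-hand image and the punch has not shifted in the grip. Next I lift out and carry it back to the stand.

```bash
python3 -m crank '[0,0,0,0,0,-1.5,0,0,0,0,0,0,-2.5,0,0,0,0,0,0,-4,0,0,0,0,0,0,-4,0,0,0,0,0,0,0,0]'|grep pos
python3 -m crank '[0,0,0,-3,0,0,0,0,0,0,-5,0,0,0,0,0,0,-6,0,0,0,0,0,0,-6,0,0,0,0,0,0,-6,0,0,0]'|grep pos
python3 -m crank '[0,0,0,-6,0.4,0,0,0,0,0,-6,0.4,0,0,0,0,0,-4,0,0,0,0,0,0,-1,0,0,0,0,0,0,0,0,0,0]'|grep pos
python3 -m crank '[0,0,0,0,0,0,0,0,0,0,0,0,0,0,0,0,0,0,0,0,0]'|grep -E 'pos|wrist|width'
python3 - <<'E'
from h import *
k=manip.calibration('wrist'); im=manip.grab_frame('wrist')
print(k['eye'])
for t,z in [('stand_hole',.09),('tip',.139)]:
  for r in manip.landmark_of('wrist',t)[:3]: print(t,np.round(r['uv'],1),round(r['conf'],2),atz(k,r['uv'],z))
a=im[:,:,::-1][110:290,180:380]; cv2.imwrite('pics/c8.png',cv2.resize(a,None,fx=3,fy=3,interpolation=cv2.INTER_CUBIC))
E
```

```text
tool_pos: [0.5121, 0.2181, 0.2485]
tool_pos: [0.5087, -0.0436, 0.2425]
tool_pos: [0.5175, -0.2117, 0.2433]
tool_pos: [0.5184, -0.2114, 0.2453]
wrist_force: [0.2, -0.0, -2.0]
width: 0.178
[ 0.5183488  -0.13209602  0.41539397]
stand_hole [277.4 202.8] 0.92 [ 0.52188192 -0.225373    0.09      ]
stand_hole [144.7 178.6] 0.83 [ 0.38905099 -0.20047186  0.09      ]
tip [279.3 205. ] 0.5 [ 0.52301037 -0.2133118   0.139     ]
```

View pics/c8.png

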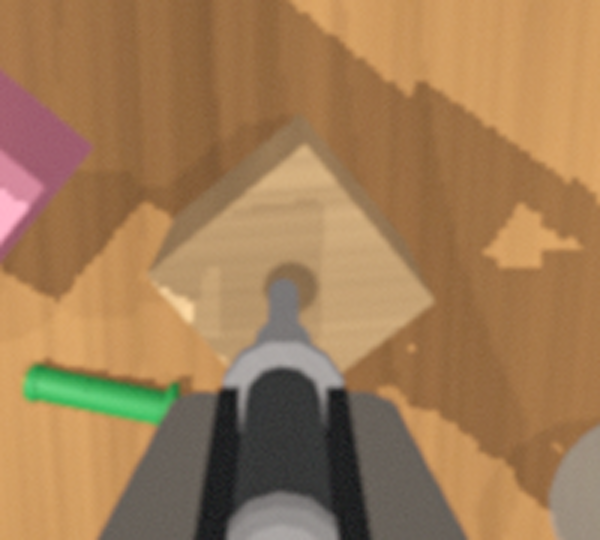

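The hole centre is at crop (291,286) and the nose tip at (284,283), about 5 cm above it, so there are about 2 mm in x and 17 mm in y left to go. I'll move over the hole, lower to 1 cm above it and recheck.

```bash
python3 -m crank '[0,0,0,-1.68,0.2,0,0,0,0,0,0,0,2.2,0,0,0,0,0,0,2,0,0,0,0,0,0,0,0,0,0,0,0,0,0,0]'|grep pos
python3 - <<'E'
from h import *
im=manip.grab_frame('wrist'); s=manip.observe(); k=manip.calibration('wrist'); print(s['tool_pos'])
R=np.array(k['orientation'])
for p in [(.5213,-.228,.09),(.5204,-.2285,.102)]:
  q=R.T@(np.array(p)-k['eye']); u=k['mtx']@q; u=u/u[2]; print(u, (u[0]-200)*4,(u[1]-130)*4)
for r in manip.landmark_of('wrist','stand_hole')[:1]: print(r['uv'],atz(k,r['uv'],.09))
a=im[:,:,::-1][130:270,200:360]; cv2.imwrite('pics/c9.png',cv2.resize(a,None,fx=4,fy=4,interpolation=cv2.INTER_CUBIC))
E
```

```text
tool_pos: [0.5207, -0.2299, 0.2042]
[ 0.52087796 -0.22988718  0.2044982 ]
[274.31956771 198.23701971   1.        ] 297.27827083544094 272.94807883188
[273.29489463 202.50093425   1.        ] 293.17957850664493 290.00373700533135
[272.6, 198.9] [ 0.51977051 -0.22861173  0.09      ]
```

View pics/c9.png

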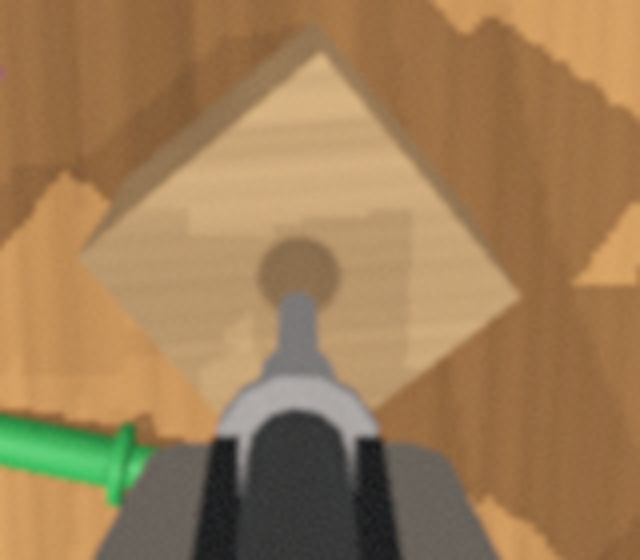

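The tip lies over the hole, within about 0.5 mm (hole centre (300,276), tip (298,292) with the expected height offset). Now I lower it.

```bash
python3 -m crank '[0,0,0,0,0,2,0,0,0,0,0,0,2,0,0,0,0,0,0,1,0,0,0,0,0,0,0,0,0,0,0,0,0,0,0]'|grep -E 'pos|wrist'
python3 -m crank '[0,0,0,0,0,1,0,0,0,0,0,0,0.8,0,0,0,0,0,0,0,0,0,0,0,0,0,0]'|grep -E 'pos|wrist'
```

```text
tool_pos: [0.5209, -0.2295, 0.1544]
wrist_force: [-0.6, 0.8, -2.7]validation failed for argument at $...
```

```bash
python3 -m crank '[0,0,0,0,0,1,0,0,0,0,0,0,0.8,0,0,0,0,0,0,0,0,0,0,0,0,0,0,0]'|grep -E 'pos|wrist'
python3 -m crank '[0,0,0,0,0,0.8,0,0,0,0,0,0,0.8,0,0,0,0,0,0,0.3,0,0,0,0,0,0,0,0,0,0,0,0,0,0,0]'|grep -E 'pos|wrist'
```

```text
tool_pos: [0.5203, -0.2291, 0.1352]
wrist_force: [0.1, -0.9, -2.8]
tool_pos: [0.5204, -0.2292, 0.1164]
wrist_force: [0.6, -0.4, -2.5]
```

Free so far. I lower the last few mm gently until the flange seats.

```bash
python3 -m crank '[0,0,0,0,0,0.2,0,0,0,0,0,0,0.1,0,0,0,0,0,0,0,0,0,0,0,0,0,0,0]'|grep -E 'pos|wrist'
python3 -m crank '[0,0,0,0,0,0.1,0,0,0,0,0,0,0.05,0,0,0,0,0,0,0,0,0,0,0,0,0,0,0]'|grep -E 'pos|wrist'
```

```text
tool_pos: [0.5203, -0.229, 0.1132]
wrist_force: [-0.8, -0.0, -2.8]
tool_pos: [0.5203, -0.229, 0.1117]
wrist_force: [-0.2, 0.2, -1.5]
```

```bash
python3 -m crank '[0,0,0,0,0,0.04,0,0,0,0,0,0,0,0,0,0,0,0,0,0,0]'|grep -E 'pos|wrist'
python3 -m crank '[0,0,0,0,0,0,0.4,0,0,0,0,0,0,0.7,0,0,0,0,0,0,1,0,0,0,0,0,0,1,0,0,0,0,0,0,1]'|grep -E 'pos|wrist|width'
python3 -m crank '[0,0,0,0,0,0,1,0,0,0,0,0,0,1,0,0,0,0,0,0,1,0,0,0,0,0,0,1,0,0,0,0,0,0,1]'|grep -E 'wrist|width'
python3 -m crank '[0,0,0,0,0,-2,1,0,0,0,0,0,-4,1,0,0,0,0,0,-4,1,0,0,0,0,0,0,1,0,0,0,0,0,0,1]'|grep -E 'pos|wrist|width'
python3 m.py w10.png; python3 -c "
import cv2
a=cv2.imread('pics/w10.png');cv2.imwrite('pics/c10.png',cv2.resize(a[120:300,180:380],None,fx=3,fy=3))"
```

```text
tool_pos: [0.5204, -0.2291, 0.1115]
wrist_force: [-1.1, 0.3, -0.5]
tool_pos: [0.5203, -0.2291, 0.1113]
wrist_force: [-0.1, 0.5, -1.2]
width: 0.696
wrist_force: [0.1, -0.7, -0.7]
width: 1.003
tool_pos: [0.5199, -0.2288, 0.2105]
wrist_force: [-0.2, -0.0, -1.4]
width: 0.999
pin_top [272.7 221.8] 0.52 [ 0.5189 -0.2272  0.158 ] [-0.0051 -0.3295 -0.9442]
pin_top [406.1 276.9] 0.48 [ 0.6184 -0.2706  0.158 ] [ 0.3618 -0.4453 -0.819 ]
punch [272.7 201.4] 0.94 [ 0.5185 -0.2313  0.09  ] [-0.0051 -0.2708 -0.9626]
punch [236.2 245. ] 0.79 [ 0.484  -0.2742  0.09  ] [-0.1135 -0.3918 -0.913 ]
stand_hole [127.2 166.4] 0.77 [ 0.3899 -0.1993  0.09  ] [-0.404  -0.1544 -0.9016]
stand_hole [275.5 197.6] 0.74 [ 0.5211 -0.2277  0.09  ] [ 0.0033 -0.2598 -0.9657]
eye [ 0.5201 -0.1495  0.3806]
```

View pics/c10.png

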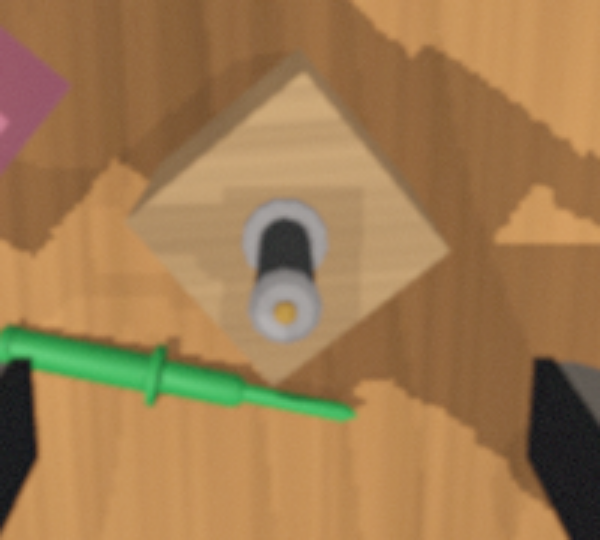

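The punch is upright in its stand at (285,240). The flange is flat on the block, the fingers are clear, and the other things are where they were.

```bash
python3 -c "
from cell import manip
print(manip.job_done())"
```

```text
the job is handed in; nothing more can be done
None
```

The punch snapped inside the guide collar at about 13 N, went back into its stand seated on its flange and was let go; I handed the job in, but no verdict came back.

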